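# Lay out a mould base board before the pour

## Robot

A 6-joint arm with a two-finger parallel gripper is mounted at the origin on the work surface. World frame = base frame: x ahead of the robot, y to its left, z up, the work surface at z = 0. Lengths are in m, angles in rad, forces in N, time in s.
With the tool pointing down it reaches from about 0.4 to 0.925 m from the base axis. Payload 3.4 kg.
Tool frame: the origin (TCP) lies at the very end of the fingers, on their centre line; the grasp point (between the pads) lies 19 mm behind it; z points along the fingers, y is the line along which they close (so a half turn about z gives the same grasp; the last joint's range is limited). The gripper opens to 85 mm and grips with 20 to 120 N. Pads are 22 mm wide; open, the fingers measure 114 mm over their backs; the gripper's body (76 mm by 85 mm) begins 54 mm behind the grasp point. The pads swing forward as they close: fully open they stand 13 mm farther back than shut.
Start: joints at [-1.393, 0.307, 1.506, -0, 1.328, -0.073], TCP at [0.143, -0.557, 0.231] pointing down, gripper open.
Joint ranges: [-3.12, 3.12], [-1.05, 2.28], [0.14, 2.33], [-1.42, 4.57], [0.1, 2.73], [-2.68, 2.68]. Speed limits (rad/s): [2.57, 2.57, 3.14, 3.14, 3.14, 3.14].

## Interface

Orientations are given as a unit quaternion [x, y, z, w].
In Python, from workcell import manip, snapshot, ticket gives the robot as it stands. Calls block until the motion is done:
- manip.reach(position, orientation): joint-space move of the TCP to a pose.
- manip.move_straight(position, orientation=None, v=0.15, stop_force=None): straight line of the TCP; orientation=None keeps the orientation; v is the mean speed in m/s. With stop_force (N) it stops when the force on the tool has changed by that much, and returns True; else False.
- manip.move_j(angles): joint-space move.
- manip.open_gripper() and manip.clamp(newtons=None): open the fingers fully, or close them until they stop; newtons is the grip in N (None keeps the last).
- manip.hold(seconds).
- manip.ik(position, orientation): joint angles nearest the present ones, or None.
- manip.read_state(): the state.
- snapshot(name): name is "scene" or "side" or "wrist"; returns a dict with "color" (420x560x3 uint8, red, green, blue), "depth" (420x560 float32, m along the optical axis (not along the pixel's ray), 0 where there is no reading), "intrinsics" (3x3 intrinsics, pixels), "R" (3x3) and "t" (3): a world point X has camera coordinates R X + t. Camera axes: x right, y down, z forward; pixel columns grow to the right and rows downward; lengths in m; the calibration is good to about 2 mm. A picture is of the moment at which its call begins.
A pose or a line that the arm cannot do raises manip.MotionError and nothing moves.
- ticket.hand_in(): hands the job in; it is judged then, once.
The state is a dict: "time": time; "joints": joint angles; "joint_vel": joint speeds; "joint_efforts": joint torques, N m; "position": TCP position; "orientation": TCP orientation; "ft_force": force on the tool from outside, world axes, zero at the start; "moment": the same for the moment, N m; "opening": opening from 0.0 (shut) to 1.0 (fully open); "finger_force": force on a finger pad.
Only numpy, scipy, OpenCV 4.12 (cv2) and the standard library are available. Lean on these libraries where they do the work, as an engineer would, in place of code of your own. Each camera call takes 0.05 s, during which the arm holds its last target. There are 200 camera calls.

## Task

Get the round mould board ready for its box: first put the yellow angle over the red angle core, nested ridge on ridge with its legs and ends lined up, and the blue collar over the red round core, flat on the board. Only when both patterns are on, stand the black sprue post on the board halfway between the two red cores, and stand the slim green vent post halfway between the red round core and the steel key. Let go of everything, leave it all upright and still, and do not disturb the white tub or the dark red weight.

Things in the scene. Friction and masses are not known exactly. Their poses are not given: they have to be found in the camera images.
- board: Round mould board, tan coated plywood, 290 mm across, 12 mm thick, fixed to the table at a place and yaw that differ each time. Origin: centre of its underside (z = 0); top at z = 0.012. It carries the fixed angle core, round core and key, whose centres form a triangle with all sides 170 mm, 98 mm from its centre; which is at which corner varies.
- angle_core: Red angle section fixed on the board, lying like a tent, ridge up: two legs at 90 degrees, each 35 mm wide and 5 mm thick; ridge 44 mm long along its x axis; 49.5 mm wide along y, ridge top 28.3 mm above the board. Origin: centre of its underside, on the board's top; z up.
- round_core: Red round stub fixed on the board, 24 mm in diameter, 18 mm high with a bevelled top. Origin: centre of its underside, on the board's top; z up.
- key: Bright steel locating key fixed on the board, a flat dome 40 mm in diameter, 15 mm high. Nothing goes on it. Origin: centre of its underside, on the board's top; z up.
- angle_pattern: Loose yellow angle lying on the table like a tent, same section as the angle core (49.5 mm wide along y, 28.3 mm high) but 60 mm long along x (the ridge), 60 to 130 g. Grip it across its two ends (60 mm). Nested, its origin is 7 mm above the core's and its ends stand out 8 mm each side; either way round will do. Origin: centre of its underside, z up.
- collar: Loose blue plastic ring, 54 mm outside diameter, 38 mm bore, 25 mm high, bore upright; the red round core passes into it with 7 mm to spare all round. 55 to 115 g. Starts on the table off the board. Origin: centre of its underside, z up.
- sprue: Loose black turned post standing upright: foot 40 mm in diameter and 8 mm high, tapering by 16 mm height to a 24 mm diameter shank, 50 mm high in all. 55 to 115 g. Starts on the table off the board. Origin: centre of its underside, z up.
- vent: Loose slim green post standing upright: foot 28 mm in diameter and 8 mm high, tapering by 12 mm height to a 12 mm diameter shank, 50 mm high in all. 40 to 85 g. Starts on the table off the board. Origin: centre of its underside, z up.
- tub: Bystander: closed white tub with an orange cap, 72 mm in diameter, 65 mm high, standing on the table to the robot's left. Leave alone. Origin: centre of its underside, z up.
- weight: Bystander: dark red steel weight, 110 x 60 x 40 mm (x, y, z), lying on the table to the robot's right. Leave alone. Origin: centre of its underside, z up.
Things that resemble listed ones, but are neither listed nor needed, are in the scene too. What is meant by the collar is not turquoise, and is the larger of those in its own colour.

How it is judged:
On the way, in this order (a step that is already met when the one before it is completed fails the run):
1. the yellow angle is nested on the red angle core and the blue collar is down over the red round core, while sprue and vent are still off the board (x of angle_pattern in the frame of angle_core between -0.01 and 0.01 m and y of angle_pattern in the frame of angle_core between -0.005 and 0.005 m and z of angle_pattern in the frame of angle_core between 0.004 and 0.011 m and angle between the x axis of angle_pattern and the x axis of angle_core, either way round below 0.15 rad and angle between angle_pattern's own z axis and vertical below 0.15 rad and linear speed of each of angle_pattern, collar below 0.02 m/s and angular speed of each of angle_pattern, collar below 0.2 rad/s and horizontal distance between collar and round_core below 0.009 m and z of collar in the frame of round_core between -0.004 and 0.004 m and angle between collar's own z axis and vertical below 0.1 rad and horizontal distance between each of sprue, vent and board above 0.145 m), for 0.2 s.
2. the sprue and the vent stand at their places on the board (horizontal distance between sprue and angle_core between 0.073 and 0.097 m and horizontal distance between sprue and round_core between 0.073 and 0.097 m and horizontal distance between sprue and key between 0.135 and 0.159 m and z of sprue in the frame of round_core between -0.004 and 0.004 m and angle between each of sprue, vent's own z axis and vertical below 0.1 rad and linear speed of each of sprue, vent below 0.02 m/s and angular speed of each of sprue, vent below 0.2 rad/s and horizontal distance between vent and round_core between 0.073 and 0.097 m and horizontal distance between vent and key between 0.073 and 0.097 m and horizontal distance between vent and angle_core between 0.135 and 0.159 m and z of vent in the frame of round_core between -0.004 and 0.004 m), for 0.2 s.
At the end, for the whole second after the job is handed in: Angle nested on its core (10 mm along, 5 mm across, 0.15 rad; origin 4 to 11 mm above); collar round its core (9 mm), flat; each post upright on the board, 73 to 97 mm from the two it is between, 135 to 159 mm from the third; heights within 4 mm, tilt under 0.1 rad, all at rest (all of step 2 and x of angle_pattern in the frame of angle_core between -0.01 and 0.01 m and y of angle_pattern in the frame of angle_core between -0.005 and 0.005 m and z of angle_pattern in the frame of angle_core between 0.004 and 0.011 m and angle between the x axis of angle_pattern and the x axis of angle_core, either way round below 0.15 rad and angle between angle_pattern's own z axis and vertical below 0.15 rad and linear speed of each of angle_pattern, collar below 0.02 m/s and angular speed of each of angle_pattern, collar below 0.2 rad/s and horizontal distance between collar and round_core below 0.009 m and z of collar in the frame of round_core between -0.004 and 0.004 m and angle between collar's own z axis and vertical below 0.1 rad); the robot touches nothing.
It fails at once if the tub or the weight is disturbed (moved more than 15 mm) (distance of any of tub, weight from where it was at the start of the episode above 0.015 m).
It also fails if it takes over 99 s, if anything falls off the work surface, if the arm or the gripper's body presses on something with over 40 N, if the wrist force passes 120 N, or if a joint passes its speed limit or range.

## Working session

There is one attempt and no reset: what is moved stays moved. The work goes in short steps, each a Python script; the robot and the scene stay as the last script left them, time stands still between calls to the robot, and variables do not carry over. Pictures are saved under pics/ and viewed, at most 14 in all, crops included, and the job is handed in when it is done.

```bash
mkdir -p pics; cat > h.py <<'E'
import numpy as np, cv2
from workcell import manip, snapshot, ticket
from scipy.spatial.transform import Rotation as Ro
def save(n,f):
    s=snapshot(n); cv2.imwrite(f'pics/{f}.png',cv2.cvtColor(s['color'],cv2.COLOR_RGB2BGR)); np.savez(f'pics/{f}.npz',**s); return s
def ray(s,u,v,z):  # pixel -> world point on plane z
    c=-s['R'].T@s['t']; d=s['R'].T@np.linalg.inv(s['intrinsics'])@np.array([u,v,1.])
    return c+d*(z-c[2])/d[2]
def cloud(s):
    h,w=s['depth'].shape; v,u=np.mgrid[:h,:w]; d=s['depth']
    p=np.stack([u*d,v*d,d],-1)@np.linalg.inv(s['intrinsics']).T
    return (p-s['t'])@s['R']
def q(yaw): # tool down, closing (y) axis direction at angle yaw
    y=np.array([np.cos(yaw),np.sin(yaw),0]); z=np.array([0,0,-1.]); x=np.cross(y,z)
    return Ro.from_matrix(np.stack([x,y,z],1)).as_quat()
E
python3 - <<'E'
from h import *
for n in ('scene','side','wrist'):
    s=save(n,n+'0'); print(n,-s['R'].T@s['t'])
st=manip.read_state(); print(st['time'],st['orientation'],Ro.from_quat(st['orientation']).as_matrix())
E
```

```text
scene [1.3127726  0.18097458 0.68039904]
side [-0.08691704 -0.89298463  0.76779665]
wrist [ 0.22406579 -0.53609457  0.37292665]
0.15 [ 9.92148629e-01  1.25061715e-01 -2.79798714e-05 -8.15463154e-04] [[ 9.68719133e-01  2.48159573e-01 -2.59486823e-04]
 [ 2.48159664e-01 -9.68717805e-01  1.61112288e-03]
 [ 1.48446059e-04 -1.62511972e-03 -9.99998668e-01]]
```

View pics/scene0.png

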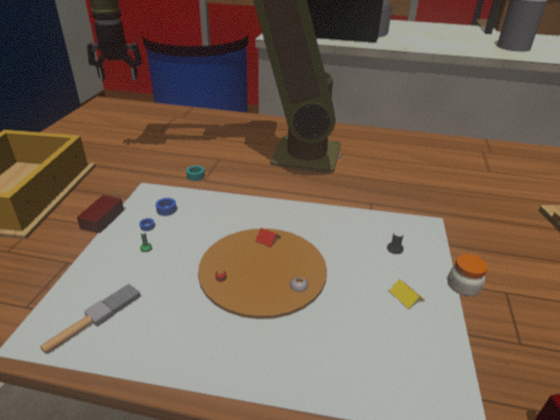

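View pics/side0.png

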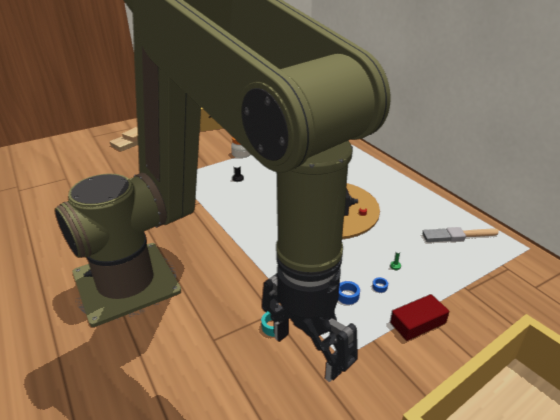

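Scene picture: blue rings at (166,206), the larger, and (147,224), smaller; a turquoise ring at (195,172); only one yellow angle (405,292), one black post (397,243) and one green post (145,243). On the board: red angle (266,237), round core (220,275) and key (299,284). I choose the ring at (166,206) and check it in a crop.

```bash
python3 - <<'E'
from h import *
s=dict(np.load('pics/scene0.npz'))
im=cv2.imread('pics/scene0.png')
a=cv2.resize(im[160:260,120:220],(400,400),interpolation=cv2.INTER_CUBIC)
b=cv2.resize(im[225:325,340:440],(400,400),interpolation=cv2.INTER_CUBIC)
cv2.imwrite('pics/crop0.png',np.hstack([a,b]))
for n,u,v,z in [('collar',166,205,.02),('small',147,223,.015),('turq',195,172,.02),('yel',405,293,.02),('sprue',397,249,.004),('vent',145,248,.004),('angle',266,237,.03),('round',220,276,.025),('key',299,285,.022),('weight',101,213,.03),('tub',470,278,.03),('board',262,271,.012)]:
    print(n,ray(s,u,v,z).round(3))
P=cloud(s); hsv=cv2.cvtColor(s['color'],cv2.COLOR_RGB2HSV)
for n,lo,hi,box in [('collar',(105,80,40),(130,255,255),(190,216,152,180)),('yel',(22,100,80),(35,255,255),(270,320,380,430)),('red angle',(0,150,60),(8,255,255),(225,250,250,285)),('round',(0,150,60),(8,255,255),(265,285,210,230)),('vent',(40,100,30),(85,255,255),(230,255,130,160))]:
    r0,r1,c0,c1=box; m=cv2.inRange(hsv[r0:r1,c0:c1],lo,hi)>0; p=P[r0:r1,c0:c1][m]
    p=p[(p[:,2]>0)&(p[:,2]<.1)]
    print(n,len(p),p.min(0).round(3),p.max(0).round(3),((p.min(0)+p.max(0))/2).round(3))
E
```

```text
collar [ 0.426 -0.309  0.02 ]
small [ 0.506 -0.325  0.015]
turq [ 0.241 -0.3    0.02 ]
yel [0.606 0.31  0.02 ]
sprue [0.441 0.296 0.004]
vent [ 0.586 -0.292  0.004]
angle [ 0.506 -0.015  0.03 ]
round [ 0.656 -0.08   0.025]
key [0.639 0.09  0.022]
weight [ 0.514 -0.444  0.03 ]
tub [0.537 0.446 0.03 ]
board [0.605 0.    0.012]
collar 251 [ 0.4   -0.337  0.001] [ 0.451 -0.285  0.029] [ 0.425 -0.311  0.015]
yel 448 [0.575 0.281 0.002] [0.634 0.346 0.03 ] [0.605 0.313 0.016]
red angle 234 [ 0.488 -0.04   0.011] [0.522 0.005 0.042] [ 0.505 -0.018  0.026]
round 36 [ 0.647 -0.09   0.021] [ 0.66  -0.071  0.031] [ 0.653 -0.08   0.026]
vent 41 [ 0.581 -0.3    0.006] [ 0.597 -0.277  0.014] [ 0.589 -0.288  0.01 ]
```

View pics/crop0.png

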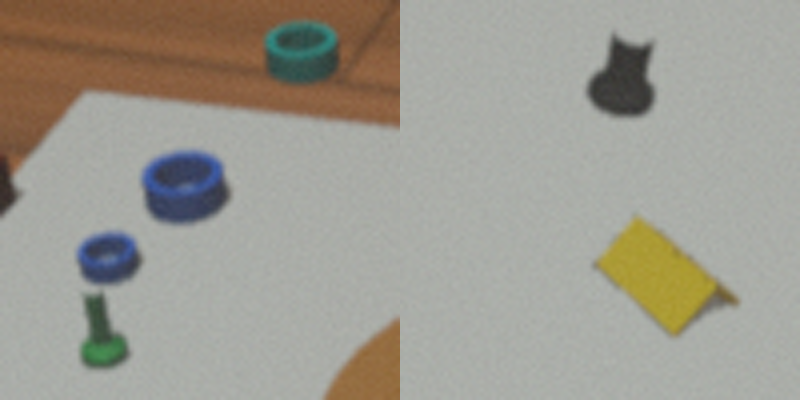

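The crop confirms it: the ring at scene (166,206) is the larger blue one, and the small one stands beside it at (147,224). Next I look at the board and yellow angle from close by.

```bash
python3 - <<'E'
from h import *
manip.reach([.52,0,.30],q(-np.pi/2)); s=save('wrist','wb'); print(-s['R'].T@s['t'],s['R'][2])
manip.reach([.56,.24,.22],q(-np.pi/2+.6)); s=save('wrist','wy')
print(manip.read_state()['time'],manip.read_state()['joints'])
a=cv2.imread('pics/wb.png');b=cv2.imread('pics/wy.png')
cv2.imwrite('pics/pair.png',cv2.resize(np.hstack([a,b]),(800,300),interpolation=cv2.INTER_AREA))
E
```

```text
[ 0.60414946 -0.00121631  0.442309  ] [-3.27530184e-01 -5.85142474e-04 -9.44840535e-01]
3.6583 [ 3.33601175e-01  3.61488903e-01  1.44903256e+00 -8.82453086e-04
  1.33021036e+00  1.30658448e+00]
```

View pics/pair.png

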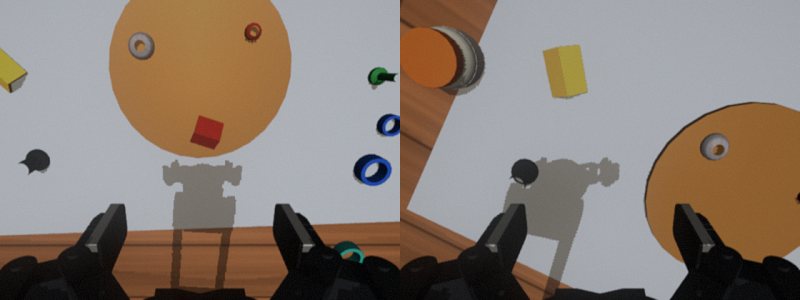

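Left (wrist, over board): key (141,45), round core (253,31), red angle (207,132). Right: yellow angle (566,70), sprue (524,172). I fit the tents with the depth points.

```bash
cat >> h.py <<'E'
from scipy.optimize import least_squares
COL=dict(red=[(0,150,50),(9,255,255)],yellow=[(23,110,70),(35,255,255)],blue=[(105,110,40),(130,255,255)],green=[(40,100,20),(85,255,255)])
def pts(s,col,near,r,zlo=.0,zhi=.09):
    hsv=cv2.cvtColor(s['color'],cv2.COLOR_RGB2HSV); m=cv2.inRange(hsv,*COL[col])>0
    P=cloud(s); m&=(s['depth']>0)&(np.hypot(P[...,0]-near[0],P[...,1]-near[1])<r)&(P[...,2]>zlo)&(P[...,2]<zhi)
    return P[m]
def tent(p):
    best=None
    for y0 in np.arange(0,np.pi,.3):
        c0=np.median(p[:,:2],0)
        f=lambda a: p[:,2]-(a[2]-abs(-np.sin(a[0])*(p[:,0]-c0[0])+np.cos(a[0])*(p[:,1]-c0[1])-a[1]))
        r=least_squares(f,[y0,0,p[:,2].max()],loss='soft_l1',f_scale=.002)
        if best is None or r.cost<best.cost: best=r
    yaw,o,z=best.x; x=np.array([np.cos(yaw),np.sin(yaw)]); n=np.array([-x[1],x[0]])
    t=(p[:,:2]-c0)@x; w=(p[:,:2]-c0)@n-o
    lo,hi=np.percentile(t,[1,99]); c=c0+n*o+x*(lo+hi)/2
    print('tent',c.round(4),'yaw',round(yaw,3),'ridge z',round(z,4),'len',(hi-lo).round(4),'w',np.percentile(w,[1,99]).round(4),'rms',np.sqrt(np.mean(best.fun**2)).round(4),len(p))
    return c,yaw
def circ(p):
    (x,y),r=cv2.minEnclosingCircle(p[:,:2].astype(np.float32)); print('circ',round(x,4),round(y,4),'r',round(r,4),'z',p[:,2].max().round(4),len(p)); return np.array([x,y])
E
python3 - <<'E'
from h import *
L=lambda f:dict(np.load(f'pics/{f}.npz'))
s=L('wb')
tent(pts(s,'red',(.506,-.015),.06,.014)); p=pts(s,'red',(.656,-.08),.04,.014); circ(p); circ(p[p[:,2]>.026])
print('scene');tent(pts(L('scene0'),'red',(.506,-.015),.06,.014))
tent(pts(L('wy'),'yellow',(.605,.31),.07,.002))
tent(pts(L('scene0'),'yellow',(.605,.31),.07,.002))
p=pts(s,'blue',(.426,-.309),.045,.002);circ(p);circ(p[p[:,2]>.022])
# board and key from pixels/depth
P=cloud(s);hsv=cv2.cvtColor(s['color'],cv2.COLOR_RGB2HSV)
m=(P[...,2]>.007)&(P[...,2]<.018)&(np.hypot(P[...,0]-.604,P[...,1])<.18)&(hsv[...,1]>100)
p=P[m];circ(p[::5])
m=(P[...,2]>.017)&(P[...,2]<.04)&(np.hypot(P[...,0]-.639,P[...,1]-.09)<.03);circ(P[m])
s=L('wy');P=cloud(s)
m=(P[...,2]>.003)&(P[...,2]<.07)&(np.hypot(P[...,0]-.441,P[...,1]-.296)<.04)&(s['color'].max(2)<75)
p=P[m];circ(p);circ(p[p[:,2]>.035])
E
```

```text
tent [ 0.492 -0.013] yaw 1.237 ridge z 0.0399 len 0.0428 w [-0.0235  0.0237] rms 0.0008 1428
circ 0.6473 -0.0802 r 0.0116 z 0.031 254
circ 0.6475 -0.0801 r 0.011 z 0.031 178
scene
tent [ 0.4931 -0.014 ] yaw 1.26 ridge z 0.0395 len 0.0425 w [-0.0237  0.002 ] rms 0.0026 233
tent [0.5947 0.3169] yaw 0.758 ridge z 0.0277 len 0.0578 w [-0.0237  0.0008] rms 0.0008 2033
tent [0.5959 0.3161] yaw 0.762 ridge z 0.0278 len 0.0571 w [-0.0238  0.0015] rms 0.0023 430
circ 0.4215 -0.311 r 0.0283 z 0.0269 1094
circ 0.4222 -0.311 r 0.0276 z 0.0269 698
circ 0.5886 -0.0021 r 0.1442 z 0.0179 8856
circ 0.6285 0.0878 r 0.0195 z 0.0285 843
circ 0.4388 0.2919 r 0.02 z 0.0501 978
circ 0.4409 0.2917 r 0.0117 z 0.0501 173
```

```bash
cat >> h.py <<'E'
def st(): 
    s=manip.read_state(); print('t %.1f pos %s open %.3f ff %s'%(s['time'],np.round(s['position'],4),s['opening'],np.round(s['finger_force'],1)),'F',np.round(s['ft_force'],1)); return s
def pick(xy,yaw,z,newtons=40,up=.14):
    manip.open_gripper(); manip.reach([*xy,z+.09],q(yaw)); manip.move_straight([*xy,z+.015])
    print('hit',manip.move_straight([*xy,z],v=.05,stop_force=12)); st()
    manip.clamp(newtons); g=st()['position'][2]; manip.move_straight([*xy,up]); st(); return g
def place(xy,yaw,z,up=.14,hi=.04):
    manip.reach([*xy,up],q(yaw)); manip.move_straight([*xy,z+hi])
    print('hit',manip.move_straight([*xy,z],v=.05,stop_force=6)); st()
    manip.open_gripper(); manip.move_straight([*xy,up]); st()
E
python3 - <<'E'
from h import *
g=pick((.5947,.3169),.758,.002)
manip.reach([.492,-.013,.14],q(1.237)); st(); save('wrist','hy')
E
```

```text
hit False
t 6.4 pos [0.5945 0.3168 0.0018] open 1.002 ff 0.0 F [ 0.3  0.1 -0.3]
t 6.8 pos [0.5949 0.317  0.0025] open 0.684 ff 42.5 F [-0.1 -1.3  3.4]
t 7.8 pos [0.5939 0.3165 0.1388] open 0.693 ff 43.0 F [ 0.2 -0.1 -1. ]
t 9.2 pos [ 0.4927 -0.0126  0.1399] open 0.685 ff 43.0 F [ 1.1  0.3 -1.2]
```

View pics/hy.png

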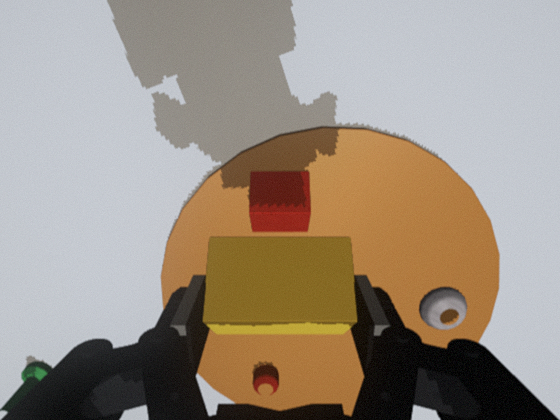

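The yellow angle is held level at (280,285), parallel to the red core at (280,200). I compare the two in this image.

```bash
python3 - <<'E'
from h import *
s=dict(np.load('pics/hy.npz'))
tent(pts(s,'red',(.492,-.013),.06,.014)); tent(pts(s,'yellow',(.492,-.013),.08,.1,.25))
E
```

```text
tent [ 0.4911 -0.0128] yaw 1.239 ridge z 0.0401 len 0.0427 w [-0.0229  0.024 ] rms 0.0007 3551
tent [ 0.4916 -0.0131] yaw 1.237 ridge z 0.1656 len 0.058 w [-0.0245  0.0122] rms 0.0002 1407
```

```bash
python3 - <<'E'
from h import *
place((.492,-.013),1.237,.0195)
s=save('wrist','py'); tent(pts(s,'yellow',(.492,-.013),.08,.015,.09))
manip.reach([.40,-.23,.20],q(-np.pi/2-.7)); s=save('wrist','wc')
p=pts(s,'blue',(.426,-.309),.045,.002);circ(p);circ(p[p[:,2]>.021]); st()
im=[cv2.imread(f'pics/{f}.png') for f in('py','wc')]
cv2.imwrite('pics/pair2.png',cv2.resize(np.hstack(im),(800,300),interpolation=cv2.INTER_AREA))
E
```

```text
hit True
t 10.8 pos [ 0.492  -0.0131  0.0217] open 0.694 ff 43.1 F [1.7 1.2 0.1]
t 12.2 pos [ 0.4912 -0.0129  0.1394] open 1.001 ff 0.0 F [-0.1 -0.4 -0.4]
tent [ 0.4908 -0.0134] yaw 1.24 ridge z 0.0472 len 0.0579 w [-0.0236  0.0019] rms 0.0004 1637
circ 0.4214 -0.3107 r 0.0269 z 0.0272 1648
circ 0.4214 -0.3107 r 0.0269 z 0.0272 1587
t 14.8 pos [ 0.4    -0.2298  0.1999] open 0.999 ff 0.0 F [-1.2 -0.4  1. ]
```

View pics/pair2.png

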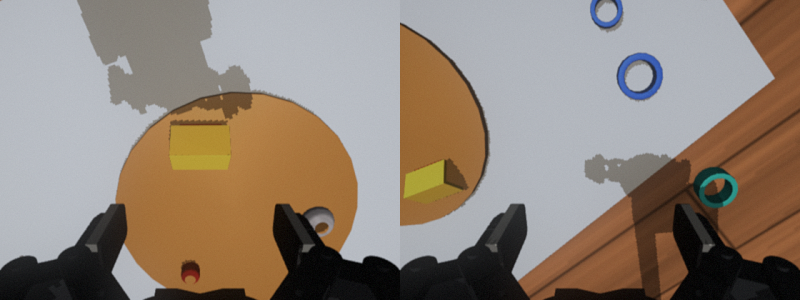

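Yellow is nested on its core at left (200,145); the large blue ring is at right (640,75). Collar next.

```bash
python3 - <<'E'
from h import *
g=pick((.4214,-.3107),-np.pi/2,.003)
manip.reach([.6478,-.0802,.14],q(-np.pi/2))
place((.6478,-.0802),-np.pi/2,.0125,hi=.045)
manip.reach([.56,-.08,.20],q(-np.pi/2)); s=save('wrist','pc')
p=pts(s,'blue',(.648,-.08),.05,.02);circ(p[p[:,2]>.032]);circ(pts(s,'red',(.648,-.08),.04,.014));st()
manip.reach([.45,-.22,.20],q(-np.pi/2-.5)); s=save('wrist','wv')
p=pts(s,'green',(.58,-.288),.05,.002);circ(p);circ(p[p[:,2]>.04]);circ(p[p[:,2]<.012]);st()
im=[cv2.imread(f'pics/{f}.png') for f in('pc','wv')]
cv2.imwrite('pics/pair3.png',cv2.resize(np.hstack(im),(800,300),interpolation=cv2.INTER_AREA))
E
```

```text
hit False
t 16.9 pos [ 0.4212 -0.3105  0.0028] open 0.999 ff 0.0 F [-0.7 -0.2  0.5]
t 17.3 pos [ 0.4215 -0.3108  0.0036] open 0.619 ff 41.6 F [-1.2 -0.2  5.6]
t 18.4 pos [ 0.4207 -0.3101  0.1391] open 0.614 ff 42.0 F [ 0.2 -0.5 -1. ]
hit True
t 21.3 pos [ 0.647  -0.08    0.0156] open 0.618 ff 42.4 F [-0.6  0.5  4.8]
t 22.8 pos [ 0.6469 -0.08    0.1391] open 0.997 ff 0.0 F [-0.4  0.4 -0.8]
circ 0.6471 -0.0806 r 0.0263 z 0.039 1763
circ 0.6478 -0.0807 r 0.0118 z 0.0308 410
t 23.3 pos [ 0.56   -0.08    0.1994] open 1.001 ff 0.0 F [0.3 0.2 0.7]
circ 0.5827 -0.2901 r 0.0132 z 0.0131 303Traceback (most recent call last):
  File "<stdin>", line 8, in <module>
  File "h.py", line 35, in circ
    (x,y),r=cv2.minEnclosingCircle(p[:,:2].astype(np.float32)); print('circ',round(x,4),round(y,4),'r',round(r,4),'z',p[:,2].max().round(4),len(p)); return np.array([x,y])
                                                                                                                      ~~~~~~~~~~^^
    return umr_maximum(a, axis, None, out, keepdims, initial, where)
ValueError: zero-size array to reduction operation maximum which has no identity
```

```bash
python3 - <<'E'
import cv2,numpy as np
im=[cv2.imread(f'pics/{f}.png') for f in('pc','wv')]
cv2.imwrite('pics/pair3.png',cv2.resize(np.hstack(im),(800,300),interpolation=cv2.INTER_AREA))
E
```

```text
(no output)
```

View pics/pair3.png

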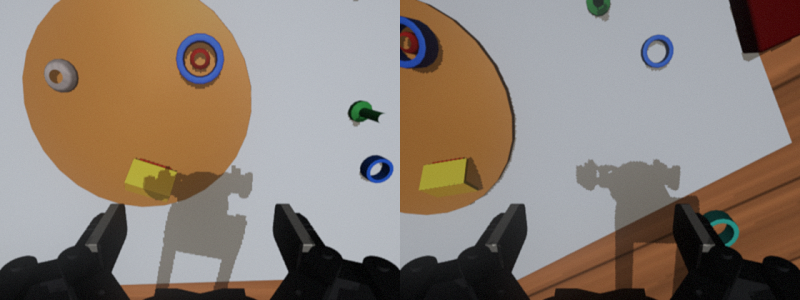

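Collar is centred round the red core (199,58) and flat. The vent is cut off at the right picture's edge, so I will look again before picking it. Sprue now.

```bash
python3 - <<'E'
from h import *
yw=1.166
pick((.440,.2918),yw,.020)
T=np.array([.5695,-.0467])
place(T,yw,.031,hi=.035)
manip.reach([.52,-.23,.20],q(-np.pi/2-.4)); s=save('wrist','wv2')
p=pts(s,'green',(.585,-.289),.05,.002);circ(p);circ(p[p[:,2]<.012]);p=p[p[:,2]>.035];print(len(p)); len(p) and circ(p);st()
P=cloud(s);m=(P[...,2]>.015)&(P[...,2]<.08)&(np.hypot(*(P[...,:2]-T).transpose(2,0,1))<.045)&(s['color'].max(2)<75)
if m.any(): circ(P[m])
cv2.imwrite('pics/wv2s.png',cv2.imread('pics/wv2.png'))
E
```

```text
hit False
t 27.3 pos [0.4398 0.2917 0.0198] open 1.002 ff 0.0 F [-0.1  0.1  0.2]
t 27.9 pos [0.4401 0.2918 0.0202] open 0.267 ff 39.1 F [-0.8 -1.5  2.7]
t 28.9 pos [0.4393 0.2914 0.1392] open 0.268 ff 39.2 F [ 0.  -0.7 -2.2]
hit True
t 31.5 pos [ 0.5687 -0.0467  0.0322] open 0.271 ff 39.7 F [-0.9 -0.4  4.9]
t 33.0 pos [ 0.5687 -0.0466  0.1393] open 1.002 ff 0.0 F [0.4 0.1 0.3]
circ 0.5829 -0.2904 r 0.0132 z 0.033 479
circ 0.5829 -0.2904 r 0.0132 z 0.012 457
0
t 35.5 pos [ 0.52   -0.2298  0.1998] open 1.000 ff 0.0 F [-0.5  1.  -0.2]
circ 0.5668 -0.0482 r 0.0198 z 0.0627 1468
```

View pics/wv2s.png

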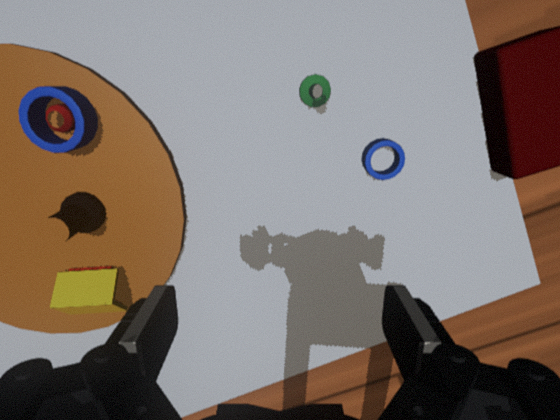

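Vent stands alone at (315,91) with the small blue ring at (384,158); sprue is upright on the board at (85,212). I grip the vent across the line to the ring.

```bash
python3 - <<'E'
from h import *
pick((.583,-.2903),-1.17,.018)
T=np.array([.638,.0037])
place(T,.11,.029,up=.16,hi=.035)
manip.reach([.50,0,.26],q(-np.pi/2)); s=save('wrist','fin')
A,_=tent(pts(s,'yellow',(.492,-.013),.08,.015,.09)); p=pts(s,'blue',(.648,-.08),.05,.02);circ(p[p[:,2]>.032])
p=pts(s,'green',T,.05,.014);V=circ(p);
P=cloud(s);m=(P[...,2]>.015)&(P[...,2]<.08)&(np.hypot(P[...,0]-.569,P[...,1]+.047)<.04)&(s['color'].max(2)<75)
S=circ(P[m]);st()
A,R,K=np.array([[.4915,-.013],[.6475,-.0803],[.6285,.0878]])
for n,X in(('S',S),('V',V)):print(n,[np.linalg.norm(X-Y).round(4) for Y in(A,R,K)])
E
```

```text
hit False
t 37.6 pos [ 0.5827 -0.2902  0.0177] open 1.000 ff 0.0 F [-0.  -0.9  0.4]
t 38.2 pos [ 0.5831 -0.2903  0.0181] open 0.126 ff 38.9 F [0.3 0.  1.1]
t 39.2 pos [ 0.5822 -0.2899  0.139 ] open 0.124 ff 38.9 F [ 1.  -0.2 -0.5]
hit True
t 41.8 pos [0.6372 0.0038 0.0301] open 0.126 ff 39.4 F [-1.2 -0.3  4.8]
t 43.5 pos [0.6372 0.0038 0.159 ] open 0.998 ff 0.0 F [-0.7  0.7 -0.2]
tent [ 0.4917 -0.0137] yaw 1.241 ridge z 0.047 len 0.0583 w [-0.0236  0.0014] rms 0.0009 1648
circ 0.6467 -0.0802 r 0.0266 z 0.0394 965
circ 0.6365 0.0034 r 0.0135 z 0.0545 532
circ 0.5666 -0.0463 r 0.0195 z 0.0601 768
t 45.0 pos [ 0.5001 -0.      0.2595] open 1.000 ff 0.0 F [-0.7 -0.2  0.2]
S [np.float64(0.0821), np.float64(0.0878), np.float64(0.1477)]
V [np.float64(0.1459), np.float64(0.0844), np.float64(0.0848)]
```

View pics/fin.png

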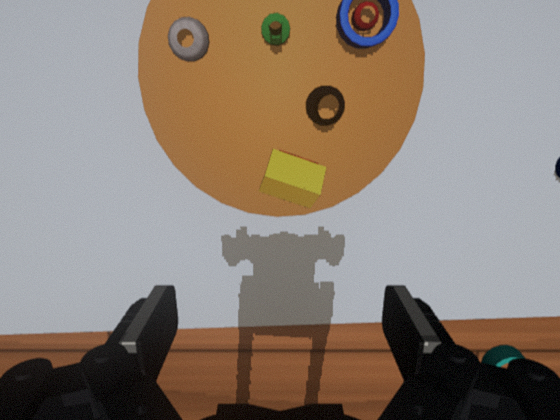

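Everything stands in place: vent (276,30), sprue (325,106), yellow nested (294,177), collar round the core (367,17). All distances are within limits.

```bash
python3 -c "
from h import *
print(ticket.hand_in())"
```

```text
the job is handed in; nothing more can be done
None
```

I handed the job in at about 45 s: by the last wrist picture the yellow angle and blue collar are on their cores, the sprue and vent stand at their midpoints within limits, and the arm is clear; the hand-in call returned no verdict.

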